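# Clear the nozzle of the grill cleaner on the braai shelf

## Task

Clear the nozzle of the grill cleaner: press the green sprung cap of the white can straight down as far as it goes, for a moment, then let it spring back up and move clear. Do not press the red cap of the brass-coloured cooking-oil can, and leave the glass shaker on the turntable where it stands.

Things in the scene. Friction and masses are not known exactly. Their poses are not given: they have to be found in the camera images.
- green_cap_top (a point): The centre of the flat top face of the green cap on the grill cleaner, a white aerosol can (54 mm across, with a green band) held upright in a round dark steel foot bolted to the ledge. The cap is an upright green plastic disc, 40 mm across and 24 mm high; the whole cap is the push button. Its top is about 205 mm above the ledge when up. z points up; x points out of the small white nozzle on the cap's side, which sticks out 6 mm.
- green_cap (a joint): How far the green cap is pressed down, in m: 0 when up, 0.007 (7 mm) when fully down against its stop. A spring returns it; it starts to move at about 2 N and reaches the stop at about 5 N.
- red_cap (a joint): How far the red cap of the other can (cooking oil: brass-coloured with a red band, otherwise the same size, height, foot and spring as the cleaner) is pressed down, in m: 0 when up. To be left alone.
- shaker: Empty clear-glass shaker with a steel lid, 48 mm across and 85 mm high, loose on the blue and white turntable (236 mm across, top 26 mm above the ledge). Origin at the centre of its underside, z up. To be left alone. The turntable may stand left, right or between the two cans, and also carries a steel sauce cup and a yellow bowl, all lower than the cans.

How it is judged (in metres and radians):
On the way:
1. the green cap is pressed down (5 mm or more of its 7 mm) for at least 0.15 s (value of joint green_cap above 0.005 m), for 0.15 s.
At the end, for the whole second after the job is handed in: After its press the green cap is back up (within 1.5 mm), the red cap is up (within 1.5 mm), and the shaker stands upright (within 11 degrees) within 20 mm of where it started (value of joint each of green_cap, red_cap below 0.0015 m and distance of shaker from where it was at the start of the episode below 0.02 m and angle between shaker's own z axis and vertical below 0.2 rad); the robot touches nothing.
It fails at once if the red cap is pressed by more than 3 mm (value of joint red_cap above 0.003 m).
It fails at once if the glass shaker is moved by more than 20 mm or tipped by more than 0.35 rad (20 degrees) (distance of shaker from where it was at the start of the episode above 0.02 m or angle between shaker's own z axis and vertical above 0.35 rad).
It also fails if it takes over 32 s, if anything falls off the work surface, if the arm or the gripper's body presses on something with over 40 N, if the wrist force passes 120 N, or if a joint passes its speed limit or range.

## Robot

A 6-joint arm with a two-finger parallel gripper is mounted at the origin on the work surface. World frame = base frame: x ahead of the robot, y to its left, z up, the work surface at z = 0. Lengths are in mm, angles in rad, forces in N, time in s.
With the tool pointing down it reaches from about 350 to 875 mm from the base axis. Payload 4.2 kg.
Tool frame: the origin (TCP) lies at the very end of the fingers, on their centre line; the grasp point (between the pads) lies 19 mm behind it; z points along the fingers, y is the line along which they close (so a half turn about z gives the same grasp; the last joint's range is limited). The gripper opens to 85 mm and grips with 20 to 120 N. Pads are 22 mm wide; open, the fingers measure 114 mm over their backs; the gripper's body (76 mm by 85 mm) begins 54 mm behind the grasp point. The pads swing forward as they close: fully open they stand 13 mm farther back than shut.
Start: joints at [-0.979, 0.385, 0.008, 0, -1.194, -0.259], TCP at [204.196, -590.68, 192.812] pointing down, gripper open.
Joint ranges: [-3.14, 3.14], [-1.21, 2.06], [-1.07, 1.41], [-3.16, 2.05], [-2.99, -0.16], [-3.1, 3.1]. Speed limits (rad/s): [2.79, 2.79, 3.14, 3.14, 3.14, 3.14].

## Interface

Orientations are given as a unit quaternion [x, y, z, w].
In Python, from bench import arm gives the robot as it stands.
- The arm moves only by the tool servo_tool, never from a script. Its argument "rows" is a list that holds one entry, the list of rows, each a list of 7 numbers: the finger opening in mm, from 0 to 85.4, then the shift along the tool's x, y, z in mm, then the turn, a rotation vector about the tool's x, y, z in rad. A call has 1 to 10 rows; each row is the pose to reach, as a shift and turn from the pose commanded when the call began, along the tool's axes at that moment; what a row does not reach only later rows make up. A row lasts 1/8 s, in which the tool goes at most 62.5 mm and 10.7 degrees, less where a joint would pass 70% of its speed; a pose out of reach is approached as far as the arm can. A call with a gripper value outside its range is refused whole. The fingers move at their own pace and stop on an object; the grip force is fixed at half the most. Time passes only in rows, so rows that repeat a pose let the fingers close. It gives the time, the measured TCP pose, the force, the opening and the grip force at its end, in the units of the state.
- arm.read_state(): the state, without advancing time (a new reading comes with each control period).
- arm.get_image(name): name is "scene" or "top" or "wrist"; returns the picture (480x640x3 uint8, red, green, blue); there is no depth.
- arm.camera_params(name): a dict with "intrinsics" (3x3 intrinsics, pixels), "D" ([k1, k2, p1, p2, k3] as OpenCV has them; the pictures are not rectified), "R" (3x3) and "t" (3): a world point X has camera coordinates R X + t. Camera axes: x right, y down, z forward; pixel columns grow to the right and rows downward; lengths in mm; the calibration is good to about 2 mm. A picture is of the moment at which its call begins: read the wrist's pose just before it. camera_params takes no time and is no camera call; for the wrist camera it gives the pose at the moment of the call.
- arm.job_done(): hands the job in; it is judged then, once.
The state is a dict: "clock": time; "joints": joint angles; "joint_vel": joint speeds; "joint_efforts": joint torques, N m; "position": TCP position; "ee_rot": TCP orientation; "contact_force": force on the tool from outside, world axes, zero at the start; "wrist_torque": the same for the moment, N m; "gripper_width": finger opening in mm; "grasp_force": force on a finger pad.
Only numpy, scipy, OpenCV 4.12 (cv2) and the standard library are available. Lean on these libraries where they do the work, as an engineer would, in place of code of your own. Each camera call takes 0.05 s, during which the arm holds its last target. There are 200 camera calls.

## Working session

There is one attempt and no reset: what is moved stays moved. The work goes in short steps, Python scripts to look and compute and a tool call to move; the robot and the scene stay as the last step left them, time stands still between calls to the robot, and variables do not carry over. Pictures are saved under pics/ and viewed, at most 10 in all, crops included, and the job is handed in when it is done.

Besides the shell and the picture viewer there is one more tool, called after ">>>" as a command line: name --argument value ..., lists and objects as JSON in quotes. servo_tool: Moves the arm, as the interface text tells. Its arguments: {"type":"object","properties":{"rows":{"type":"array"}},"required":["rows"]}

```bash
mkdir -p pics
python3 - <<'E'
from bench import arm
import cv2,numpy as np
s=arm.read_state();print(s['clock'],s['position'],s['ee_rot'],s['gripper_width'])
ims=[]
for n in ['scene','top']:
    im=arm.get_image(n);np.save(f'pics/{n}.npy',im);ims.append(im)
    p=arm.camera_params(n);print(n,np.round(p['intrinsics'],1).tolist(),p['D'],np.round(p['R'],3).tolist(),np.round(p['t'],0))
    cv2.imwrite(f'pics/{n}.png',im[:,:,::-1])
E
```

```text
0.0 [ 203.95856089 -590.05115695  191.71011235] [-1.65528855e-01  9.86204318e-01  1.09115657e-03 -2.25088316e-04] 85.48025238659271
scene [[510.0, 0.0, 318.7], [0.0, 510.0, 237.6], [0.0, 0.0, 1.0]] [-0.07080422  0.          0.          0.          0.        ] [[0.781, 0.624, 0.007], [0.509, -0.631, -0.585], [-0.361, 0.46, -0.811]] [-475. -184. 1323.]
top [[577.9, 0.0, 321.7], [0.0, 577.9, 240.4], [0.0, 0.0, 1.0]] [-0.02365228  0.          0.          0.          0.        ] [[0.028, -1.0, 0.01], [-0.997, -0.029, -0.073], [0.074, -0.008, -0.997]] [ -23.  582. 1047.]
```

View pics/scene.png

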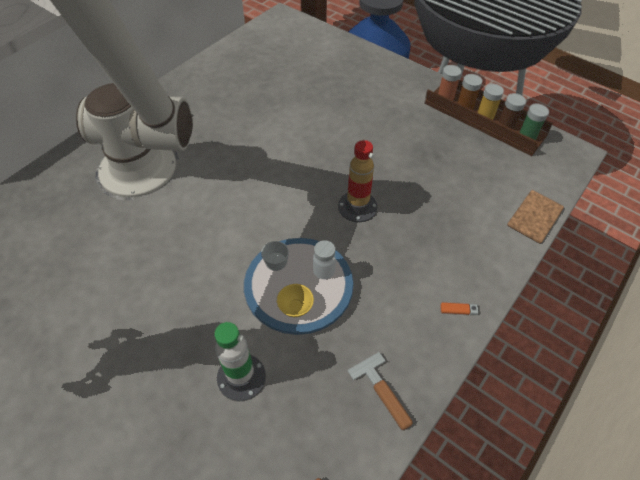

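View pics/top.png

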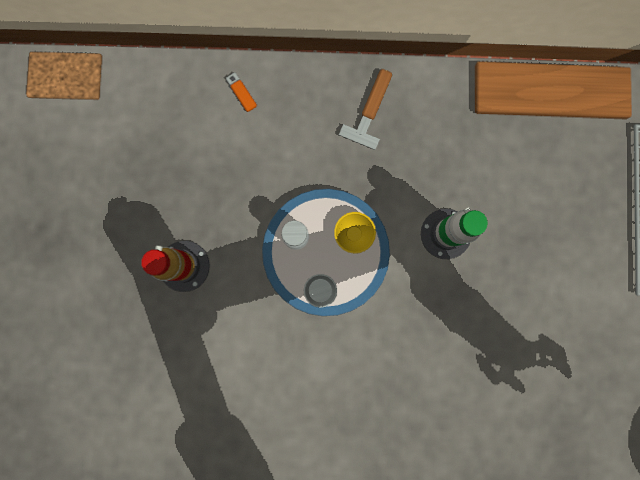

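Scene view: green cap at (228,333), red cap at (363,148). Top view: green cap at (473,223), red at (155,262), with the turntable between the cans. I'll measure the green cap on the z=205 plane and across the two views.

```bash
cat > h.py <<'E'
import cv2,numpy as np
def ray(p,uv):
    n=cv2.undistortPoints(np.array([[uv]],float),p['intrinsics'],np.array(p['D'],float))[0,0]
    R=np.array(p['R']);t=np.array(p['t']).ravel()
    d=R.T@np.r_[n,1];return -R.T@t,d/np.linalg.norm(d)
def plane(p,uv,z):
    o,d=ray(p,uv);return o+d*(z-o[2])/d[2]
def tri(a,b):
    A=[np.eye(3)-np.outer(d,d) for _,d in (a,b)]
    X=np.linalg.solve(sum(A),sum(M@o for M,(o,_) in zip(A,(a,b))))
    return X,[np.linalg.norm(M@(X-o)) for M,(o,_) in zip(A,(a,b))]
def green(im,roi,vmin=0):
    x0,y0,x1,y1=roi
    h=cv2.cvtColor(im,cv2.COLOR_RGB2HSV)
    m=cv2.inRange(h,(50,120,vmin),(85,255,255));k=np.zeros_like(m);k[y0:y1,x0:x1]=m[y0:y1,x0:x1]
    c=max(cv2.findContours(k,cv2.RETR_EXTERNAL,cv2.CHAIN_APPROX_NONE)[0],key=cv2.contourArea)
    return c,cv2.boundingRect(c),k
E
python3 - <<'E'
from bench import arm
from h import *
P={n:arm.camera_params(n) for n in('scene','top')}
roi={'scene':(205,310,250,350),'top':(455,205,495,245)}
for n in P:
    im=np.load(f'pics/{n}.npy');c,b,k=green(im,roi[n]);h=cv2.cvtColor(im,cv2.COLOR_RGB2HSV)
    print(n,b,np.percentile(h[...,2][k>0],[5,20,40,60,80,95]),cv2.minEnclosingCircle(c))
    x,y,w,hh=b
    print(h[y:y+hh:2,x+w//2,2])
ct=cv2.minEnclosingCircle(green(np.load('pics/top.npy'),roi['top'])[0])[0]
x,y,w,hh=green(np.load('pics/scene.npy'),roi['scene'])[1]
cs=(x+w/2,y+hh/2)
print(plane(P['top'],ct,205),plane(P['scene'],cs,193),tri(ray(P['top'],ct),ray(P['scene'],cs)))
E
```

```text
scene (215, 323, 24, 25) [ 70. 115. 129. 131. 132. 134.] ((226.86181640625, 334.8589782714844), 12.473860740661621)
[131 133 130 132 130 132 130 132 132 131 100  71  72]
top (459, 210, 29, 26) [ 59.  129.2 140.  141.  143.  145. ] ((473.0, 223.0), 14.000100135803223)
[108 141 138 139 138 141 143 142 143 143 144 144 141]
[ 602.00465984 -237.45105986  205.        ] [ 603.04595081 -239.29863494  193.        ] (array([ 603.44141909, -239.96693058,  194.58675332]), [np.float64(0.4051171192205399), np.float64(0.405117119220495)])
```

Run:
```python
from bench import arm
from h import *
from scipy.spatial.transform import Rotation as Ro
P={n:arm.camera_params(n) for n in('scene','top')}
roi={'scene':(205,310,250,350),'top':(455,205,495,245)}
r=[]
for n,v in(('top',120),('scene',120)):
    c,b,k=green(np.load(f'pics/{n}.npy'),roi[n],v);e=cv2.fitEllipse(cv2.convexHull(c))
    print(n,b,e,plane(P[n],e[0],205));r.append(ray(P[n],e[0]))
print(tri(*r))
s=arm.read_state();R=Ro.from_quat(s['ee_rot'])
print(R.inv().apply(np.array([602.5,-238,265])-s['position']),R.as_matrix().round(4).tolist(),s['position'])
```

```text
top (463, 211, 25, 24) ((474.9596252441406, 222.49746704101562), (23.693504333496094, 24.266048431396484), 150.8806610107422) [ 602.87371834 -240.48079705  205.        ]
scene (215, 323, 22, 20) ((225.77870178222656, 332.4647216796875), (19.18338966369629, 22.64972496032715), 64.86070251464844) [ 602.93611087 -239.61461455  205.        ]
(array([ 603.0139416 , -240.02716397,  205.72935663]), [np.float64(0.3346815578471368), np.float64(0.3346815578471744)])
[-491.66389435  202.86225148  -72.84345208] [[-0.9452, -0.3265, -0.0008], [-0.3265, 0.9452, 0.0018], [0.0001, 0.002, -1.0]] [ 203.97564167 -590.15888801  191.82145114]
```

Both views agree: the cap top is at about (603, −240, 206). That fits the stated 205 mm height and lies within reach. I'll lift, close the fingers and go to about 60 mm above it.

>>> servo_tool --rows '[[[0,0,0,-60,0,0,0],[0,-40,16,-72,0,0,0],[0,-98,40,-72,0,0,0],[0,-156,64,-72,0,0,0],[0,-214,88,-72,0,0,0],[0,-272,111,-72,0,0,0],[0,-330,135,-72,0,0,0],[0,-388,159,-72,0,0,0],[0,-446,183,-72,0,0,0],[0,-491,201,-72,0,0,0]]]'

```text
clock: 1.35
position: [603.9, -238.2, 264.1]
ee_rot: [-0.166, 0.986, 0.0, -0.001]
contact_force: [0.6, -0.4, -0.9]
gripper_width: 0.1
grasp_force: 0.0
```

>>> servo_tool --rows '[[[0,0,0,0,0,0,0],[0,0,0,0,0,0,0],[0,0,0,0,0,0,0]]]'

```text
clock: 1.72
position: [601.7, -241.3, 265.0]
ee_rot: [-0.165, 0.986, -0.0, -0.0]
contact_force: [-0.0, 0.7, 0.3]
gripper_width: 0.0
grasp_force: 0.0
```

Run:
```python
from bench import arm
import cv2,numpy as np
from scipy.spatial.transform import Rotation as Ro
s=arm.read_state();R=Ro.from_quat(s['ee_rot'])
print(s['clock'],s['position'],s['contact_force'],s['gripper_width'],R.inv().apply(np.array([603,-240,206])-s['position']),R.as_matrix()[:,2])
a=arm.get_image('wrist');b=arm.get_image('scene')
cv2.imwrite('pics/w1.png',cv2.resize(np.hstack([a,b[150:,80:400][:240].repeat(2,0).repeat(2,1)])[:,:,::-1],(800,300)))
```

```text
1.725 [ 601.70205858 -241.28270683  265.02270771] [-0.04412128  0.69196911  0.34109315] 0.03936381219065354 [-1.64879472  0.79483528 59.02253575] [-4.46268398e-05 -8.86722782e-05 -9.99999995e-01]
```

View pics/w1.png

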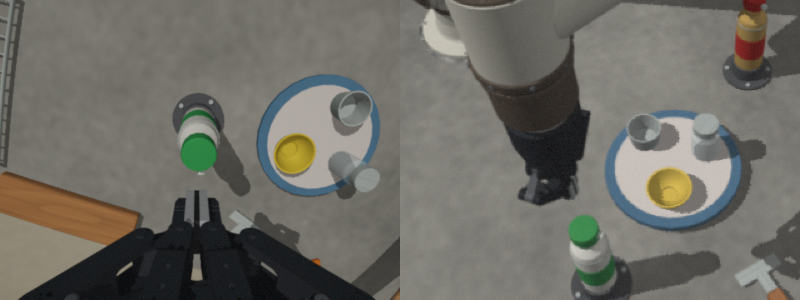

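The wrist picture shows the green cap at about (200,152) (full-size 320,243), with the fingers just beyond it. The scene crop shows the gripper near the cap. I'll check the cap with the wrist camera and where the TCP should appear.

Run:
```python
from bench import arm
from h import *
s=arm.read_state();p=arm.camera_params('wrist');a=arm.get_image('wrist');b=arm.get_image('scene')
c,bb,k=green(a,(280,200,360,290),0);print(bb)
h=cv2.cvtColor(a,cv2.COLOR_RGB2HSV);print(h[190:285:5,320].tolist())
c,bb,k=green(a,(280,208,360,290));e=cv2.fitEllipse(cv2.convexHull(c));print(e,plane(p,e[0],205))
o=-np.array(p['R']).T@np.array(p['t']).ravel();print('cam',o,np.round(p['R'],3).tolist())
def pr(q,X): return cv2.projectPoints(np.array([X],float),cv2.Rodrigues(np.array(q['R']))[0],np.array(q['t'],float),q['intrinsics'],np.array(q['D'],float))[0].ravel()
ps=arm.camera_params('scene')
for X in(s['position'],[603,-240,205],s['position']+[0,0,60]): print(X,'wrist',pr(p,X),'scene',pr(ps,X))
cv2.imwrite('pics/s2.png',cv2.resize(b[240:400,140:300],(640,600),interpolation=cv2.INTER_NEAREST)[:,:,::-1])
```

```text
(290, 213, 57, 60)
[[42, 10, 129], [23, 14, 147], [27, 13, 173], [23, 13, 174], [30, 12, 171], [68, 166, 97], [67, 159, 120], [67, 164, 132], [67, 167, 134], [68, 171, 131], [68, 173, 131], [68, 169, 130], [67, 172, 129], [68, 167, 131], [67, 167, 130], [67, 167, 131], [68, 171, 128], [50, 17, 136], [27, 18, 127]]
((317.9828186035156, 243.15834045410156), (57.20187759399414, 60.156494140625), 175.76255798339844) [ 597.80222651 -240.00588784  205.        ]
cam [ 520.45310265 -269.32977188  446.35856133] [[-0.325, 0.946, 0.001], [0.893, 0.307, 0.328], [0.31, 0.107, -0.945]]
[ 601.76352743 -241.31450674  265.20910613] wrist [314.22811317 286.58704578] scene [218.85181416 315.88293939]
[603, -240, 205] wrist [315.45061163 250.08809787] scene [225.64111413 332.65495382]
[ 601.76352743 -241.31450674  325.20910613] wrist [314.28303826 355.3845272 ] scene [212.44828518 296.75456117]
```

View pics/s2.png

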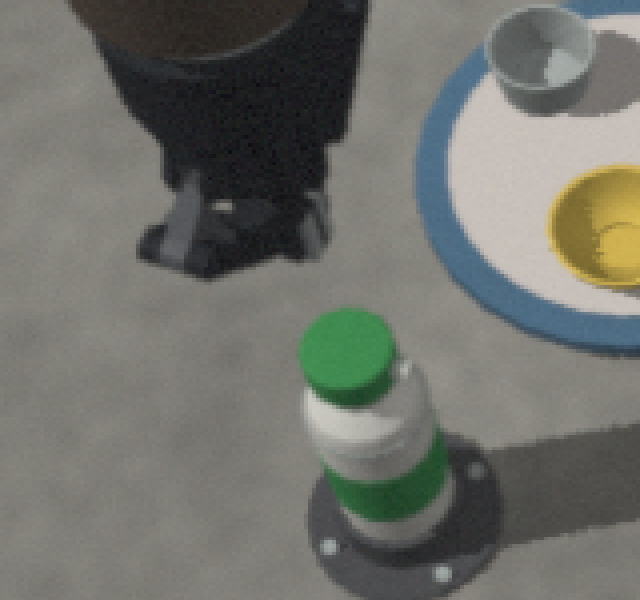

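The cap sits where expected, but the gripper's lower end at about crop (245,270) doesn't clearly match the predicted TCP at crop (315,285). I'll look closer with brightened crops.

Run:
```python
from bench import arm
from h import *
s=arm.read_state();print(s['gripper_width'],s['joints'])
def pr(q,X): return cv2.projectPoints(np.array([X],float),cv2.Rodrigues(np.array(q['R']))[0],np.array(q['t'],float),q['intrinsics'],np.array(q['D'],float))[0].ravel()
out=[]
for n,(x0,y0) in(('scene',(160,230)),('top',(420,180)),('wrist',(240,200))):
    im=arm.get_image(n);q=arm.camera_params(n)
    w=(100,110) if n!='wrist' else (200,220)
    cr=im[y0:y0+w[1],x0:x0+w[0]].astype(float);cr=(255*(cr/255)**.45).astype(np.uint8)
    f=2.6 if n!='wrist' else 1.3
    cr=cv2.resize(cr,(260,286),interpolation=cv2.INTER_CUBIC)
    for X,c in((s['position'],(255,0,255)),(s['position']+[0,0,50],(0,255,255))):
        u=(pr(q,X)-[x0,y0])*f;cv2.drawMarker(cr,tuple(u.astype(int).tolist()),c,cv2.MARKER_CROSS,14,1)
    out.append(cr)
cv2.imwrite('pics/c3.png',np.hstack(out)[:,:,::-1])
```

```text
0.06562156584276933 [-1.31954582e-01  3.89544186e-01  1.94442360e-01  8.52665910e-06
 -1.37523821e+00 -1.10732559e+00]
```

View pics/c3.png

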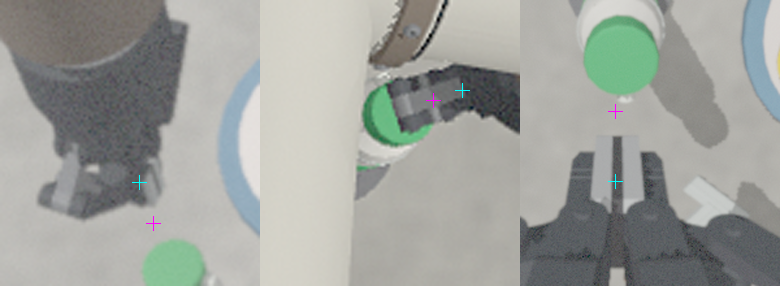

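The visible fingertip in the wrist view is a little behind the projected TCP, and linkages hide the tips in the other views. I'll descend to about 15 mm above the cap, still clear of it, and look again with the near-contact geometry.

>>> servo_tool --rows '[[[0,-1,1,22,0,0,0],[0,-1,1,44,0,0,0],[0,-1,1,44,0,0,0],[0,-1,1,44,0,0,0]]]'

```text
clock: 2.58
position: [603.7, -239.4, 221.9]
ee_rot: [-0.166, 0.986, -0.001, 0.001]
contact_force: [-0.0, -0.7, -0.0]
gripper_width: -0.1
grasp_force: 0.0
```

Run:
```python
from bench import arm
from h import *
s=arm.read_state();print(s['clock'],s['gripper_width'],s['position'],s['contact_force'])
def pr(q,X): return cv2.projectPoints(np.array([X],float),cv2.Rodrigues(np.array(q['R']))[0],np.array(q['t'],float),q['intrinsics'],np.array(q['D'],float))[0].ravel()
out=[]
for n,(x0,y0) in(('scene',(160,240)),('wrist',(240,170))):
    im=arm.get_image(n);q=arm.camera_params(n)
    w=(130,130) if n!='wrist' else (200,200)
    f=400/w[0]
    cr=im[y0:y0+w[1],x0:x0+w[0]].astype(float);cr=(255*(cr/255)**.45).astype(np.uint8)
    cr=cv2.resize(cr,(400,400),interpolation=cv2.INTER_CUBIC)
    for X,c in((s['position'],(255,0,255)),(s['position']+[0,0,50],(0,255,255))):
        u=(pr(q,X)-[x0,y0])*f;cv2.drawMarker(cr,tuple(u.astype(int).tolist()),c,cv2.MARKER_CROSS,14,1)
    out.append(cr)
cv2.imwrite('pics/c4.png',np.hstack(out)[:,:,::-1])
```

```text
2.575 -0.05788219845893779 [ 603.74328729 -239.39448513  221.91775033] [-0.03400151 -0.66229521 -0.02829541]
```

View pics/c4.png

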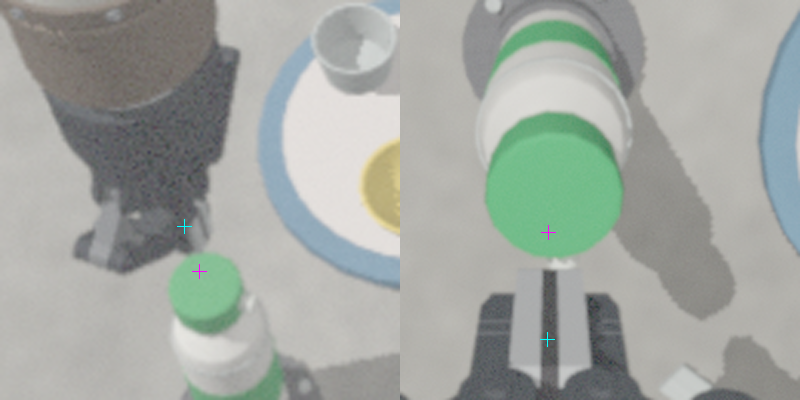

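The wrist view has the fingertip end at about (548,268), in line with the cap axis. The visible tip looks about 15 mm above the nominal TCP in both views, so I'll descend in small steps and watch the force.

>>> servo_tool --rows '[[[0,0,0,4,0,0,0],[0,0,0,8,0,0,0],[0,0,0,12,0,0,0],[0,0,0,16,0,0,0],[0,0,0,18,0,0,0],[0,0,0,18,0,0,0]]]'

```text
clock: 3.42
position: [603.1, -239.0, 202.6]
ee_rot: [-0.166, 0.986, 0.0, -0.0]
contact_force: [0.3, 0.3, -0.3]
gripper_width: -0.1
grasp_force: 0.0
```

>>> servo_tool --rows '[[[0,0,0,2,0,0,0],[0,0,0,4,0,0,0],[0,0,0,6,0,0,0],[0,0,0,6,0,0,0]]]'

```text
clock: 3.92
position: [603.1, -239.0, 196.6]
ee_rot: [-0.166, 0.986, 0.0, -0.0]
contact_force: [0.5, -0.9, 0.9]
gripper_width: -0.0
grasp_force: 0.0
```

Run:
```python
from bench import arm
from h import *
out=[]
for n,(x0,y0) in(('scene',(160,250)),('wrist',(240,170))):
    im=arm.get_image(n);w=120 if n!='wrist' else 200
    cr=(255*(im[y0:y0+w,x0:x0+w]/255.)**.5).astype(np.uint8)
    out.append(cv2.resize(cr,(400,400),interpolation=cv2.INTER_CUBIC))
cv2.imwrite('pics/c5.png',np.hstack(out)[:,:,::-1])
```

```text
(no output)
```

View pics/c5.png

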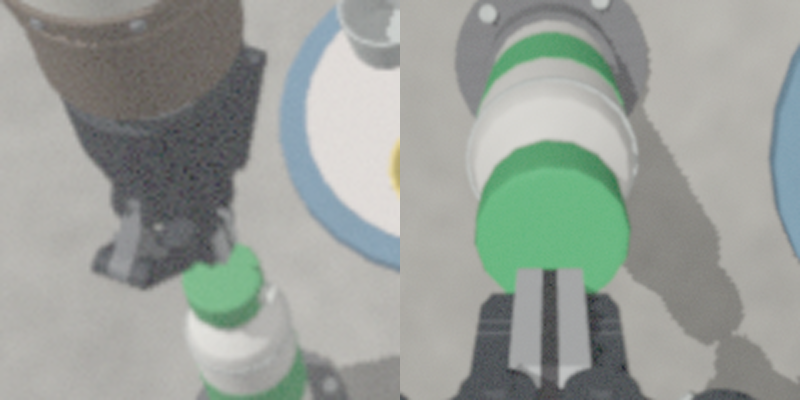

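The fingertip now overlaps the cap disc in both views — wrist (548,268) on the disc, scene (230,258) at its rear part — still without contact. I'll continue down.

>>> servo_tool --rows '[[[0,0,0,2,0,0,0],[0,0,0,4,0,0,0],[0,0,0,6,0,0,0],[0,0,0,6,0,0,0]]]'

```text
clock: 4.53
position: [603.0, -239.0, 190.5]
ee_rot: [-0.166, 0.986, 0.0, -0.0]
contact_force: [0.4, 0.1, -0.5]
gripper_width: -0.1
grasp_force: 0.0
```

>>> servo_tool --rows '[[[0,0,0,2,0,0,0],[0,0,0,4,0,0,0],[0,0,0,4,0,0,0]]]'

```text
clock: 4.9
position: [603.1, -239.0, 186.5]
ee_rot: [-0.166, 0.986, 0.0, -0.0]
contact_force: [0.5, 0.2, 1.4]
gripper_width: -0.6
grasp_force: 0.0
```

>>> servo_tool --rows '[[[0,0,0,2,0,0,0],[0,0,0,3,0,0,0],[0,0,0,3,0,0,0]]]'

```text
clock: 5.28
position: [603.1, -239.0, 183.7]
ee_rot: [-0.166, 0.986, 0.0, -0.0]
contact_force: [0.3, -0.1, -0.4]
gripper_width: 0.1
grasp_force: 0.0
```

Run:
```python
from bench import arm
from h import *
s=arm.read_state();print(s['contact_force'],s['wrist_torque'])
out=[]
for n,(x0,y0) in(('scene',(160,250)),('wrist',(240,170))):
    im=arm.get_image(n);w=120 if n!='wrist' else 200
    cr=(255*(im[y0:y0+w,x0:x0+w]/255.)**.5).astype(np.uint8)
    out.append(cv2.resize(cr,(400,400),interpolation=cv2.INTER_CUBIC))
cv2.imwrite('pics/c6.png',np.hstack(out)[:,:,::-1])
```

```text
[ 0.28624651 -0.12827127 -0.40782354] [ 0.02612484  0.01834713 -0.04301573]
```

View pics/c6.png

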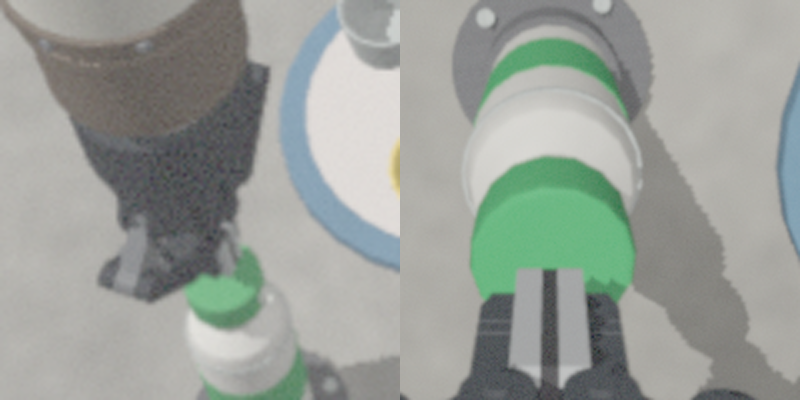

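The tip now appears over the middle of the cap in the scene view (235,275) and close to it in the wrist view, and its shadow is on the cap. Force is still zero, so I'll keep stepping.

>>> servo_tool --rows '[[[0,0,0,2,0,0,0],[0,0,0,4,0,0,0],[0,0,0,4,0,0,0]]]'

```text
clock: 5.75
position: [603.0, -239.0, 179.5]
ee_rot: [-0.166, 0.986, 0.0, -0.0]
contact_force: [-0.7, 0.6, -0.6]
gripper_width: -0.2
grasp_force: 0.0
```

Run:
```python
from bench import arm
from h import *
s=arm.read_state();print(s['position'])
q=arm.camera_params('wrist');o,d=ray(q,(314,304));o=o+[0,0,4.2]
print(tri((o,d),ray(arm.camera_params('scene'),(230.5,332.5))), 'tip at z=183.7 pose')
a=arm.get_image('wrist');h=cv2.cvtColor(a,cv2.COLOR_RGB2HSV)
c,b,k=green(a,(260,240,380,320));m=k[:,262:295];print(b)
# left/right extreme rows give the disc diameter
xs=[(y,np.flatnonzero(k[y]).min(),np.flatnonzero(k[y]).max()) for y in range(b[1],b[1]+b[3],4)]
print(xs)
p=[plane(q,(x,y),z) for z in(198,205) for x,y in((b[0],292),(b[0]+b[2],292))]
print([np.linalg.norm(p[1]-p[0]),np.linalg.norm(p[3]-p[2])],(p[2]+p[3])/2)
```

```text
[ 603.0261627  -238.95919137  179.47670762]
(array([ 605.97417447, -235.66451672,  198.04277212]), [np.float64(2.575475990515387), np.float64(2.5754759905153883)]) tip at z=183.7 pose
(274, 252, 84, 68)
[(252, np.int64(310), np.int64(321)), (256, np.int64(297), np.int64(332)), (260, np.int64(292), np.int64(340)), (264, np.int64(287), np.int64(343)), (268, np.int64(284), np.int64(347)), (272, np.int64(282), np.int64(350)), (276, np.int64(280), np.int64(351)), (280, np.int64(278), np.int64(352)), (284, np.int64(277), np.int64(354)), (288, np.int64(276), np.int64(355)), (292, np.int64(275), np.int64(356)), (296, np.int64(275), np.int64(357)), (300, np.int64(275), np.int64(357)), (304, np.int64(275), np.int64(357)), (308, np.int64(274), np.int64(357)), (312, np.int64(276), np.int64(356)), (316, np.int64(277), np.int64(354))]
[np.float64(39.580288330181936), np.float64(37.87718035147691)] [ 593.89089851 -241.31663269  205.        ]
```

>>> servo_tool --rows '[[[0,0,0,2,0,0,0],[0,0,0,3,0,0,0],[0,0,0,3,0,0,0]]]'

```text
clock: 6.18
position: [603.1, -239.0, 176.7]
ee_rot: [-0.166, 0.986, 0.0, -0.0]
contact_force: [-0.3, -0.0, -0.0]
gripper_width: -0.4
grasp_force: 0.0
```

Run:
```python
from bench import arm
from h import *
im0=np.load('pics/scene.npy');im=arm.get_image('scene')
for i in(im0,im):
    c,b,k=green(i,(205,310,250,352));print(b,[(x,np.flatnonzero(k[:,x]).min(),np.flatnonzero(k[:,x]).max()) for x in range(217,240,3)])
    print(cv2.cvtColor(i,cv2.COLOR_RGB2HSV)[318:352:2,222,2],)
w=arm.get_image('wrist')
out=[cv2.resize((255*(j/255.)**.5).astype(np.uint8),(400,400),interpolation=cv2.INTER_CUBIC) for j in(im[290:360,200:270],w[230:350,255:375])]
cv2.imwrite('pics/c7.png',np.hstack(out)[:,:,::-1])
```

```text
(215, 323, 24, 25) [(217, np.int64(328), np.int64(341)), (220, np.int64(325), np.int64(345)), (223, np.int64(324), np.int64(346)), (226, np.int64(323), np.int64(346)), (229, np.int64(323), np.int64(345)), (232, np.int64(324), np.int64(345)), (235, np.int64(326), np.int64(343)), (238, np.int64(333), np.int64(333))]
[121 118 115 128 132 130 133 129 131 133 131 130 127  89  85  91  92]Traceback (most recent call last):
  File "<stdin>", line 5, in <module>
    return umr_minimum(a, axis, None, out, keepdims, initial, where)
ValueError: zero-size array to reduction operation minimum which has no identity
```

Run:
```python
from bench import arm
from h import *
im=arm.get_image('scene');w=arm.get_image('wrist')
c,b,k=green(im,(205,310,250,352));print(b,[(x,np.flatnonzero(k[:,x])[[0,-1]]) for x in range(217,240,3) if k[:,x].any()])
out=[cv2.resize((255*(j/255.)**.5).astype(np.uint8),(400,400),interpolation=cv2.INTER_CUBIC) for j in(im[290:360,200:270],w[230:350,255:375])]
cv2.imwrite('pics/c7.png',np.hstack(out)[:,:,::-1])
```

```text
(216, 326, 23, 22) [(217, array([337, 340])), (220, array([335, 344])), (223, array([335, 345])), (226, array([335, 346])), (229, array([336, 346])), (232, array([332, 345])), (235, array([327, 343])), (238, array([334, 334]))]
```

View pics/c7.png

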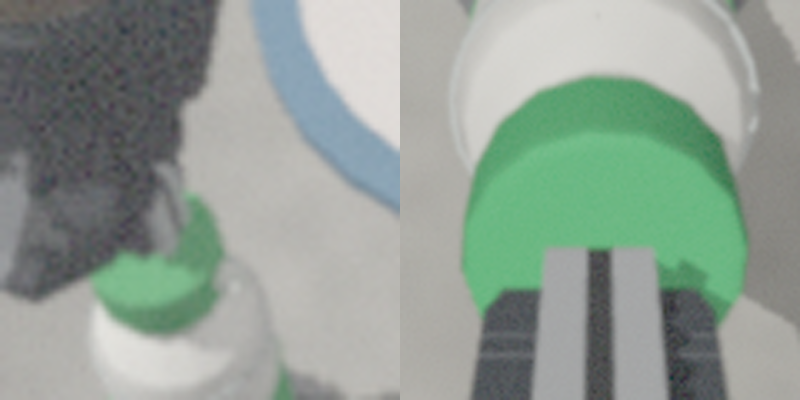

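The cap is still up: its lower edge in the scene is unchanged at row 346. The fingertip, wrist crop (600,248), is over the disc and its shadow at (680,275) is still detached, so the tip hovers a few mm above. It also sits slightly to the +x side. I'll shift 4 mm back and keep descending.

>>> servo_tool --rows '[[[0,4,0,0,0,0,0],[0,4,0,2,0,0,0],[0,4,0,4,0,0,0],[0,4,0,4,0,0,0]]]'

```text
clock: 6.82
position: [599.3, -240.3, 172.5]
ee_rot: [-0.166, 0.986, 0.0, -0.0]
contact_force: [0.8, -0.4, 0.3]
gripper_width: 0.1
grasp_force: 0.0
```

>>> servo_tool --rows '[[[0,0,0,1.5,0,0,0],[0,0,0,3,0,0,0],[0,0,0,3,0,0,0]]]'

```text
clock: 7.2
position: [599.3, -240.3, 169.6]
ee_rot: [-0.166, 0.986, 0.0, -0.0]
contact_force: [0.5, 0.2, -1.1]
gripper_width: -0.0
grasp_force: 0.0
```

>>> servo_tool --rows '[[[0,0,0,1.5,0,0,0],[0,0,0,3,0,0,0],[0,0,0,3,0,0,0]]]'

```text
clock: 7.58
position: [599.4, -240.3, 166.8]
ee_rot: [-0.166, 0.986, -0.0, -0.0]
contact_force: [-0.1, 0.4, 0.5]
gripper_width: -0.0
grasp_force: 0.0
```

Run:
```python
from bench import arm
from h import *
im=arm.get_image('scene');w=arm.get_image('wrist')
c,b,k=green(im,(205,310,250,352));print(b,[(x,np.flatnonzero(k[:,x])[[0,-1]]) for x in range(217,240,3) if k[:,x].any()])
v=cv2.cvtColor(w,cv2.COLOR_RGB2HSV)
for y in range(300,322,2): print(y,v[y,328:366:2,2])
c,b,k=green(w,(260,235,380,330));print(b)
```

```text
(217, 324, 21, 24) [(217, array([339, 340])), (220, array([336, 344])), (223, array([337, 345])), (226, array([337, 347])), (229, array([337, 346])), (232, array([324, 345])), (235, array([327, 343]))]
300 [134 134 135 135 132 134 133 133 134 130 105  78  67  59  61  69  74  76
  77]
302 [134 132 133 133 134 134 134 135 133 131 127 104  74  60  59  69  75  71
  75]
304 [112 119 133 135 135 133 133 133 132 132 131 128 100  70  59  67  74  75
  76]
306 [109 107 123 132 134 135 132 131 132 133 133 131 126  99  67  67  73  73
  75]
308 [111 106  91 100 126 133 132 131 135 134 133 133 131 126  89  63  73  73
  73]
310 [109 107  87  82  86 109 129 134 135 134 134 134 132 132 112  67  72  74
  69]
312 [111 109  88  83  79  82 108 133 134 133 135 134 132 131 122  78  69  74
  74]
314 [110 110  90  79  80  88 128 133 133 134 132 133 132 131 127  91  67  72
  71]
316 [109 109  78  52  53  64  85  90 114 132 132 127 131 130 128 107  67  70
  73]
318 [110 109  71  23  23  24  29  34  58 120 129  94 107 128 129 119  74  68
  70]
320 [108 109  70  19  19  20  33  35  36  63 105  82  84  90 107 120  87  69
  71]
(272, 269, 89, 61)
```

The shadow now meets the fingertip, so contact is close.

>>> servo_tool --rows '[[[0,0,0,1.5,0,0,0],[0,0,0,3,0,0,0],[0,0,0,3,0,0,0]]]'

```text
clock: 8.05
position: [599.5, -240.4, 164.1]
ee_rot: [-0.166, 0.986, -0.0, 0.0]
contact_force: [-1.5, 0.9, 2.2]
gripper_width: 0.0
grasp_force: 1.4
```

Contact at about z=164 (2.2 N). Now the press.

>>> servo_tool --rows '[[[0,0,0,2,0,0,0],[0,0,0,4,0,0,0],[0,0,0,5,0,0,0],[0,0,0,5,0,0,0]]]'

```text
clock: 8.55
position: [599.5, -240.4, 159.6]
ee_rot: [-0.166, 0.986, -0.0, 0.0]
contact_force: [-2.3, 0.7, 5.8]
gripper_width: -0.2
grasp_force: 3.0
```

>>> servo_tool --rows '[[[0,0,0,1,0,0,0],[0,0,0,2,0,0,0],[0,0,0,2.5,0,0,0],[0,0,0,2.5,0,0,0]]]'

```text
clock: 9.05
position: [599.6, -240.5, 159.5]
ee_rot: [-0.166, 0.986, -0.001, 0.001]
contact_force: [-5.1, 3.5, 13.3]
gripper_width: -0.2
grasp_force: 6.7
```

The height stalled and the force jumped to 13 N, so the cap is on its stop. I'll hold while checking the cap in the scene image.

Run:
```python
from bench import arm
from h import *
im=arm.get_image('scene');c,b,k=green(im,(205,310,250,356));print(b,[(x,np.flatnonzero(k[:,x])[[0,-1]]) for x in range(217,240,3) if k[:,x].any()])
im=arm.get_image('wrist');im2=arm.get_image('scene')
cv2.imwrite('pics/c8.png',np.hstack([cv2.resize((255*(j/255.)**.5).astype(np.uint8),(400,400),interpolation=cv2.INTER_CUBIC) for j in(im2[290:360,200:270],im[230:350,255:375])])[:,:,::-1])
```

```text
(218, 326, 21, 23) [(220, array([338, 345])), (223, array([339, 347])), (226, array([339, 348])), (229, array([339, 346])), (232, array([326, 347])), (235, array([329, 345])), (238, array([335, 335]))]
```

View pics/c8.png

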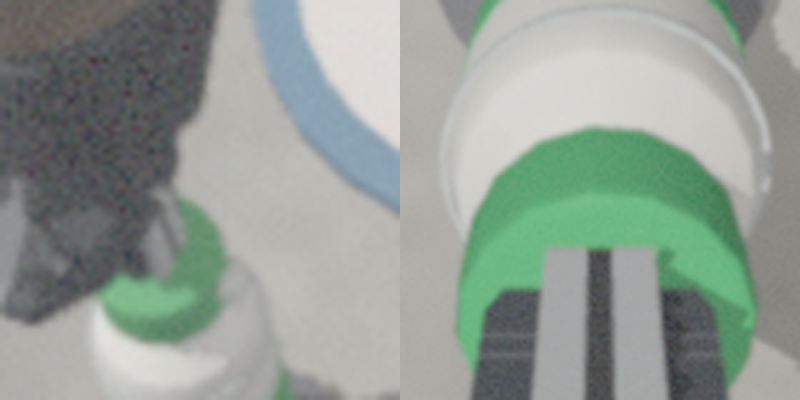

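>>> servo_tool --rows '[[[0,0,0,0,0,0,0],[0,0,0,0,0,0,0]]]'

```text
clock: 9.45
position: [599.7, -240.5, 159.5]
ee_rot: [-0.166, 0.986, -0.001, 0.001]
contact_force: [-4.9, 3.3, 13.7]
gripper_width: 0.5
grasp_force: 6.7
```

The picture shows the fingertip on the green disc. The cap edges have dropped about 2 px (around 6–7 mm), it has reached the stop, and it has been held long enough. Releasing straight up.

>>> servo_tool --rows '[[[0,0,0,-5,0,0,0],[0,0,0,-12,0,0,0],[0,0,0,-40,0,0,0],[0,0,0,-80,0,0,0],[0,0,0,-120,0,0,0],[0,0,0,-120,0,0,0],[0,0,0,-120,0,0,0]]]'

```text
clock: 10.32
position: [599.0, -240.0, 274.8]
ee_rot: [-0.165, 0.986, 0.001, -0.001]
contact_force: [0.4, 0.0, -0.6]
gripper_width: -0.1
grasp_force: 0.0
```

Run:
```python
from bench import arm
from h import *
im0=np.load('pics/scene.npy');im=arm.get_image('scene')
for i in(im0,im):
    c,b,k=green(i,(205,310,250,352));print(b,[(x,np.flatnonzero(k[:,x])[[0,-1]]) for x in range(217,236,3) if k[:,x].any()])
print(arm.read_state()['contact_force'],'shaker/red diff',np.abs(im[230:285,305:345].astype(int)-im0[230:285,305:345]).mean(),np.abs(im[135:220,335:385].astype(int)-im0[135:220,335:385]).mean())
```

```text
(215, 323, 24, 25) [(217, array([328, 341])), (220, array([325, 345])), (223, array([324, 346])), (226, array([323, 346])), (229, array([323, 345])), (232, array([324, 345])), (235, array([326, 343]))]
(215, 323, 23, 25) [(217, array([328, 340])), (220, array([325, 344])), (223, array([324, 346])), (226, array([323, 347])), (229, array([323, 346])), (232, array([324, 345])), (235, array([326, 343]))]
[-0.70115408 -0.23384613 -0.09047941] shaker/red diff 35.64833333333333 23.12298039215686
```

The cap is back up and the arm is clear. The image differences at the shaker and red can probably come from the arm and its shadow, since the gripper never went near either.

```bash
python3 -c "
from bench import arm
print(arm.job_done())"
```

```text
the job is handed in; nothing more can be done
None
```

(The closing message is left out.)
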